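# Put a racing battery away and latch the storage case

## Robot

A 7-joint arm with a two-finger parallel gripper is mounted at the origin on the work surface. World frame = base frame: x ahead of the robot, y to its left, z up, the work surface at z = 0. Lengths are in mm, angles in rad, forces in N, time in s.
With the tool pointing down it reaches from about 400 to 875 mm from the base axis. Payload 4.4 kg.
Tool frame: the origin (TCP) lies midway between the tips of the shut fingers; the grasp point (between the pads) lies 19 mm behind it; z points along the fingers, y is the line along which they close (so a half turn about z gives the same grasp; the last joint's range is limited). The gripper opens to 85 mm and grips with 20 to 120 N. Pads are 22 mm wide; open, the fingers measure 114 mm over their backs; the gripper's body (76 mm by 85 mm) begins 54 mm behind the grasp point. The pads swing forward as they close: fully open they stand 13 mm farther back than shut.
Start: joints at [-1.198, 0.628, 0.038, 1.517, -0.027, 0.996, -0.02], TCP at [276.134, 588.445, 231.313] pointing down, gripper open.
Joint ranges: [-3.06, 3.06], [-0.37, 2.12], [-1.25, 1.32], [0.18, 2.47], [-1.1, 4.24], [0.23, 1.98], [-2.94, 2.94]. Speed limits (rad/s): [2.57, 2.57, 3.14, 3.14, 3.14, 3.14, 3.14].

## Interface

Orientations are given as [roll, pitch, yaw] about the fixed x, y, z axes, in that order (R = Rz(yaw) Ry(pitch) Rx(roll)).
In Python, from cell import read_state, get_image, finish_job gives the robot as it stands.
- The arm moves only by the tool send_rows, never from a script. Its argument "series" is a list of rows, each an object of numbers: "ax", "ay", "az": the turn, a rotation vector about the tool's x, y, z in rad; "dx", "dy", "dz": the shift along the tool's x, y, z in cm; "hand": the closure, from 0 (fully open) to 1 (shut). In form: [{"ax": .., "ay": .., "az": .., "dx": .., "dy": .., "dz": .., "hand": ..}, ...]. A call has 1 to 10 rows; each row is the pose to reach, as a shift and turn from the pose commanded when the call began, along the tool's axes at that moment; what a row does not reach only later rows make up. A row lasts 1/10 s, in which the tool goes at most 50 mm and 8.59 degrees, less where a joint would pass 70% of its speed; a pose out of reach is approached as far as the arm can. A call with a gripper value outside its range is refused whole. The fingers move at their own pace and stop on an object; the grip force is fixed at half the most. Time passes only in rows, so rows that repeat a pose let the fingers close. It gives the time, the measured TCP pose, the force, the opening and the grip force at its end, in the units of the state.
- read_state(): the state, without advancing time (a new reading comes with each control period).
- get_image(name): name is "scene" or "side" or "wrist"; returns a dict with "pixels" (384x512x3 uint8, red, green, blue), "mtx" (3x3 intrinsics, pixels), "R" (3x3) and "t" (3): a world point X has camera coordinates R X + t. Camera axes: x right, y down, z forward; pixel columns grow to the right and rows downward; lengths in mm; the calibration is good to about 2 mm. A picture is of the moment at which its call begins. There is no depth.
- finish_job(): hands the job in; it is judged then, once.
The state is a dict: "clock": time; "qpos": joint angles; "qd": joint speeds; "tau": joint torques, N m; "eef_pos": TCP position; "tool_rot": TCP orientation; "force": force on the tool from outside, world axes, zero at the start; "torque": the same for the moment, N m; "width": finger opening in mm; "gripper_force": force on a finger pad.
Only numpy, scipy, OpenCV 4.12 (cv2) and the standard library are available. Lean on these libraries where they do the work, as an engineer would, in place of code of your own. Each camera call takes 0.05 s, during which the arm holds its last target. There are 200 camera calls.

## Task

The battery pack with the yellow sleeve is charged: set it down gently, flat in the pocket of the storage case that has the yellow marker. Then swing the case's lid right down and, once it is shut, press both orange latches home against the front of the case. Leave the other two packs, the spray can, the oil bottle and the wheel as they are.

Things in the scene. Friction and masses are not known exactly. Their poses are not given: they have to be found in the camera images.
- pack_yellow_centre (a point): Middle of the yellow-sleeved battery pack, a hard black block 96 mm long (its x), 47 mm wide (its y), 25 mm high (its z), about 200 g, lying flat and loose on the table to one side of the case. It may go into its pocket either way round.
- pack_green_centre (a point): Middle of the green-sleeved pack, same size, lying on the table on the other side of the case; leave it there. Which side is which varies.
- pack_red_centre (a point): Middle of the red-sleeved pack, same size, already lying in its own red-marked pocket; leave it there.
- case: Black case fixed to the table, 132 mm deep (its x), 270 mm wide (its y). Origin: centre of its underside. Its front faces its -x (the robot); the lid is hinged along its +x side. Base walls 4 mm thick, rim 36 mm above the table. A grey insert, top 20 mm above the table, has three pockets side by side along y, 78 mm apart. A carry handle stands 22 mm out of the front, within 42 mm of the middle.
- bay_yellow_floor (a point): Middle of the floor of the yellow-marked pocket, 10 mm above the table; axes as the case's. Pocket: 106 mm (x) by 57 mm (y), 10 mm deep; a pack stands 15 mm proud of the insert, with about 31 mm to the next pack or side wall. Marker: a yellow pad on the floor and a yellow strip on the ledge in front. Which pocket is which colour varies.
- bay_green_floor (a point): Middle of the floor of the green-marked pocket (empty), 10 mm above the table.
- bay_red_floor (a point): Middle of the floor of the red-marked pocket (it holds the red pack), 10 mm above the table.
- lid (a joint): Angle of the lid in rad: 0 shut, 1.92 fully open; it starts at 1.7 to 1.9, leaning back away from the robot. The hinge is stiff: the lid stays where it is left and has to be pushed all the way down, with up to about 4 N at its free edge.
- lid_hinge (a point): Middle of the lid's hinge axis, at the case's back rim, 36 mm above the table and 66 mm behind the case's centre; the axis runs along the case's y.
- lid_edge (a point): Middle of the free edge of the lid, on its outer face: 132 mm from the hinge along the lid and 24 mm out, the lid being a tray 270 mm wide and 24 mm deep. The outer face looks up when the lid is shut (it is then 60 mm above the table) and away from the robot when it is open.
- latch_left (a joint): Angle of the orange latch at the case's +y side, in rad: 0 is home, hanging straight down against the front of the shut case; pi/2 sticks straight out to the front; 2.2 is the most. Starts at 1.1 to 1.9. Its pivot is stiff (about 0.07 N m, 2 to 4 N near its end): it stays where it is left, with no snap. When home, its hook holds the lid shut.
- latch_right (a joint): The same for the latch at the case's -y side.
- latch_left_pivot (a point): Middle of the left latch's pivot on the lid's front, 80 mm to the case's +y side; with the lid shut it is 50 mm above the table and 72 mm in front of the case's centre. The latch is a leaf 44 mm wide (along the pivot), 34 mm long, 5 mm thick, with a lip at its end standing out to 10 mm. The pivot lies in the leaf's inner face. When home the leaf's lower end is 16 mm above the table.
- latch_right_pivot (a point): The same for the right latch, 80 mm to the case's -y side of the middle.
- spray_can_centre (a point): Middle of an upright blue and white spray can, 53 mm across and 170 mm high, loose, close behind the open lid; leave it standing there.
- oil_bottle_centre (a point): Middle of a small upright clear bottle with a red cap, 34 mm across and 85 mm high, loose, near one end of the yellow pack; leave it standing there.
- wheel_centre (a point): Middle of a model car's wheel, a black tyre lying flat, 64 mm across and 26 mm high, loose, near one end of the green pack; leave it there.
Things that resemble listed ones, but are neither listed nor needed, are in the scene too. Of the things shaped like the part that bears spray_can_centre, the blue one is meant.

How it is judged (in metres and radians):
On the way, in this order (a step that is already met when the one before it is completed fails the run):
1. the yellow pack lies flat in the yellow-marked pocket, let go, with the lid still up (horizontal distance between pack_yellow_centre and bay_yellow_floor below 0.01 m and z of pack_yellow_centre in the frame of bay_yellow_floor between 0.009 and 0.0165 m and angle between pack_yellow_centre's own z axis and vertical below 0.06 rad and contact force between the fingers and pack_yellow below 0.1 N and value of joint lid above 0.5 rad), for 0.2 s.
2. the lid is right down (within 0.05 rad) with both latches still out (more than 0.5 rad) (value of joint lid below 0.05 rad and value of joint each of latch_left, latch_right above 0.5 rad), for 0.1 s.
3. both latches are home (within 0.12 rad) (value of joint lid below 0.05 rad and value of joint each of latch_left, latch_right below 0.12 rad), for 0.1 s.
At the end, for the whole second after the job is handed in: Yellow and red packs flat on the floors of their own pockets (within 10 mm of the middle), lid shut within 0.05 rad, both latches home within 0.12 rad; green pack, spray can, oil bottle and wheel upright and within 15 mm of where they were (all of step 3 and horizontal distance between pack_yellow_centre and bay_yellow_floor below 0.01 m and z of pack_yellow_centre in the frame of bay_yellow_floor between 0.009 and 0.0165 m and angle between each of pack_yellow_centre, pack_red_centre's own z axis and vertical below 0.06 rad and horizontal distance between pack_red_centre and bay_red_floor below 0.01 m and z of pack_red_centre in the frame of bay_red_floor between 0.009 and 0.0165 m and distance of each of pack_green_centre, spray_can_centre, oil_bottle_centre, wheel_centre from where it was at the start of the episode below 0.015 m and angle between each of pack_green_centre, spray_can_centre, oil_bottle_centre, wheel_centre's own z axis and vertical below 0.1 rad); the robot touches nothing.
It fails at once if the green pack is moved by more than 20 mm or tipped over (distance of pack_green_centre from where it was at the start of the episode above 0.02 m or angle between pack_green_centre's own z axis and vertical above 0.3 rad).
It fails at once if the spray can, the oil bottle or the wheel is moved by more than 20 mm or tipped over (distance of any of spray_can_centre, oil_bottle_centre, wheel_centre from where it was at the start of the episode above 0.02 m or angle between any of spray_can_centre, oil_bottle_centre, wheel_centre's own z axis and vertical above 0.3 rad).
It fails at once if the yellow pack is dropped (falls out of the fingers faster than 0.7 m/s) (contact force between the fingers and pack_yellow below 0.1 N and linear speed of pack_yellow above 0.7 m/s).
It fails at once if the red pack is lifted out of its pocket (z of pack_red_centre in the frame of bay_red_floor above 0.03 m).
It also fails if it takes over 72 s, if anything falls off the work surface, if the arm or the gripper's body presses on something with over 40 N, if the wrist force passes 120 N, or if a joint passes its speed limit or range.

## Working session

There is one attempt and no reset: what is moved stays moved. The work goes in short steps, Python scripts to look and compute and a tool call to move; the robot and the scene stay as the last step left them, time stands still between calls to the robot, and variables do not carry over. Pictures are saved under pics/ and viewed, at most 10 in all, crops included, and the job is handed in when it is done.

Besides the shell and the picture viewer there is one more tool, called after "Emit:" as a command line: name --argument value ..., lists and objects as JSON in quotes. send_rows: Moves the arm, as the interface text tells. Its arguments: {"type":"object","properties":{"series":{"type":"array","items":{"type":"object","properties":{"ax":{"type":"number"},"ay":{"type":"number"},"az":{"type":"number"},"dx":{"type":"number"},"dy":{"type":"number"},"dz":{"type":"number"},"hand":{"type":"number"}}}}},"required":["series"]}

```bash
mkdir -p pics
cat > h.py <<'E'
import numpy as np,cv2,pickle
from cell import read_state,get_image,finish_job
from scipy.spatial.transform import Rotation as Ro
def snap(n,f):
    d=get_image(n); d={k:np.array(v) for k,v in d.items()}
    pickle.dump(d,open(f'pics/{f}.pkl','wb')); cv2.imwrite(f'pics/{f}.png',d['pixels'][:,:,::-1]); return d
def load(f): return pickle.load(open(f'pics/{f}.pkl','rb'))
def onz(d,uv,z):
    r=d['R'].T@np.linalg.inv(d['mtx'])@np.array([uv[0],uv[1],1.]); c=-d['R'].T@d['t'].reshape(3)
    return c+r*(z-c[2])/r[2]
def proj(d,X):
    p=d['mtx']@(d['R']@np.array(X,float)+d['t'].reshape(3)); return p[:2]/p[2]
def crop(f,x0,y0,x1,y1,s,o):
    im=cv2.imread(f'pics/{f}.png')[y0:y1,x0:x1]; cv2.imwrite(f'pics/{o}.png',cv2.resize(im,None,fx=s,fy=s,interpolation=cv2.INTER_CUBIC))
def delta(pos,rpy):
    "shift (cm) and rotvec in tool axes from current measured pose"
    s=read_state(); R0=Ro.from_euler('xyz',s['tool_rot']); R1=Ro.from_euler('xyz',rpy)
    return np.round(R0.inv().apply(np.array(pos)-s['eef_pos'])/10,2),np.round((R0.inv()*R1).as_rotvec(),3)
E
python3 - <<'E'
from h import *
a=snap('scene','s0');b=snap('side','d0');c=snap('wrist','w0')
im=np.hstack([a['pixels'],b['pixels']])
cv2.imwrite('pics/ab.png',cv2.resize(im,(800,300))[:,:,::-1])
print(read_state())
for d in (a,b,c): print((-d['R'].T@d['t'].reshape(3)).round(),d['R'][2].round(2))
E
```

```text
{'clock': 0.15, 'qpos': array([-1.19778364,  0.62914422,  0.03845455,  1.51815405, -0.02699678,
        0.99626248, -0.02001303]), 'qd': array([-0.00093355, -0.00251474,  0.00022556, -0.00138844,  0.00015036,
        0.00084699, -0.00055551]), 'tau': array([ 2.09749334e-03, -5.63800764e+01,  1.22818407e+00, -1.93648660e+01,
        1.11197794e-02,  7.37058988e-03, -1.96778154e-05]), 'eef_pos': array([275.93636736, 588.00139855, 230.58855509]), 'tool_rot': array([-3.14014264e+00,  1.38573513e-05,  2.70276336e+00]), 'force': array([-0.32212625,  0.43457982, -0.12142072]), 'torque': array([-0.02560174, -0.0366543 ,  0.00807981]), 'gripper_force': 0.0, 'width': 85.39133429358907}
[1192. -268.  769.] [-0.63  0.28 -0.73]
[ 382. -772. 1004.] [ 0.16  0.65 -0.74]
[200. 623. 374.] [ 0.29 -0.14 -0.95]
```

View pics/s0.png

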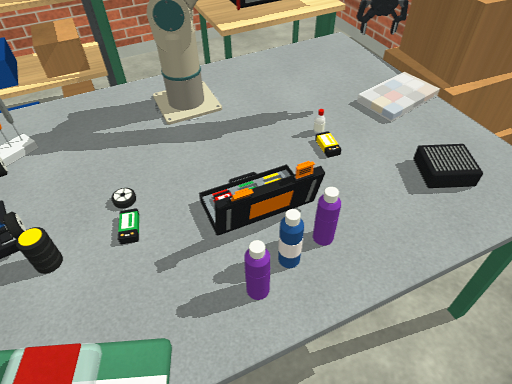

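View pics/d0.png

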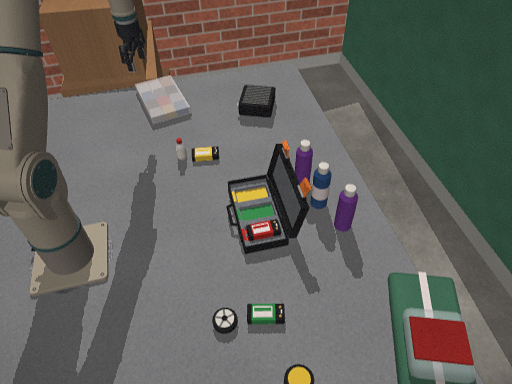

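The side view shows the case around (262,212), its yellow pocket at the +y end near (250,195), and the red pack at (262,230). The yellow pack is at (205,154), the bottle at (181,152), the green pack at (266,314), and the blue can at (320,190) behind the lid. I'll zoom in to measure.

Run:
```python
from h import *
crop('d0',165,125,325,255,5,'c1'); crop('s0',190,100,350,220,5,'c2')
```

```text
(no output)
```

View pics/c1.png

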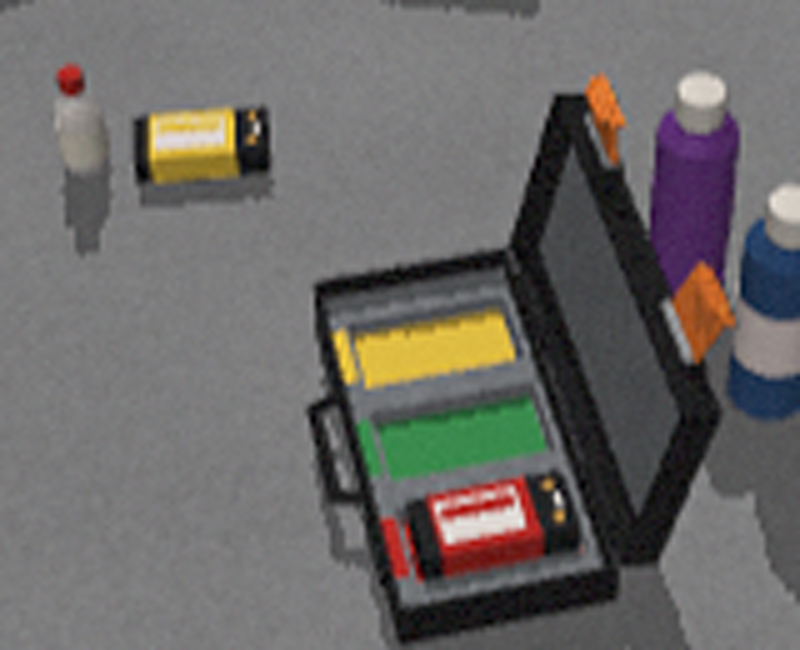

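View pics/c2.png

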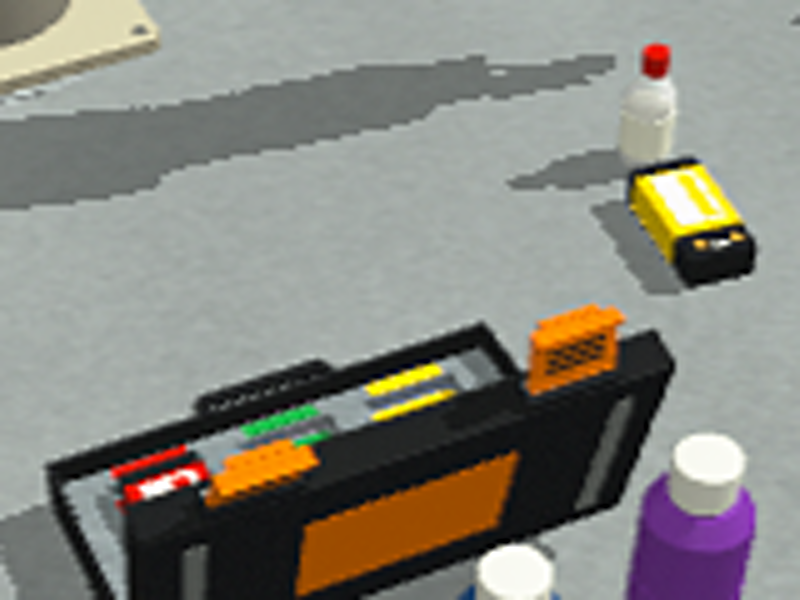

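```bash
cat > fit.py <<'E'
from h import *
from scipy.optimize import least_squares
d=load('d0');s=load('s0')
A=lambda u,v:(165+u/5-.4,125+v/5-.4)
B=lambda u,v:(190+u/5-.4,100+v/5-.4)
def fit(obs,p0):
    def T(p,X): c,q=np.cos(p[2]),np.sin(p[2]); return [p[0]+c*X[0]-q*X[1],p[1]+q*X[0]+c*X[1],X[2]]
    f=lambda p:np.concatenate([proj(D,T(p,X))-uv for D,X,uv in obs])
    r=least_squares(f,p0,loss='soft_l1',x_scale=[10,10,.1]); return r.x,f(r.x).reshape(-1,2)
print('pk guess',onz(d,A(205,140),20),'case',onz(d,A(440,420),20))
h=(-48,48);w=23.5
o=[(d,(-48,w,25),A(135,116)),(d,(48,w,25),A(265,106)),(d,(48,-w,0),A(270,173)),(d,(-48,-w,0),A(142,184)),
 (s,(-48,-w,25),B(630,170)),(s,(-48,w,25),B(695,158)),(s,(48,w,25),B(752,232)),(s,(48,-w,25),B(680,240)),(s,(48,-w,0),B(688,285)),(s,(48,w,0),B(752,270))]
p,r=fit(o,[500,150,0.]); print('pack',p,r.round(1).tolist())
o=[(d,(-66,135,36),A(316,286)),(d,(-66,-135,36),A(397,612)),(d,(66,-135,36),A(617,575)),(d,(-66,-135,0),A(403,642)),
 (s,(-66,135,36),B(482,323)),(s,(-66,-135,36),B(47,468))]
o+=[(d,(53,78+23,10),A(505,312)),(d,(53,78-28,10),A(519,360)),(d,(-53,78-28,10),A(366,389))]
p,r=fit(o,[500,0,0.]); print('case',p,r.round(1).tolist())
c,q=np.cos(p[2]),np.sin(p[2]); W=lambda x,y,z:[p[0]+c*x-q*y,p[1]+q*x+c*y,z]
print('bay',W(0,78,10),'hinge',W(66,0,36))
def edge(a,y,l=132,n=24): return W(66-l*np.cos(a)+n*np.sin(a),y,36+l*np.sin(a)+n*np.cos(a))
for a in (1.7,1.8,1.9): print(a,[(proj(d,edge(a,y,132,n))-[164.6,124.6])*5 for y,n in((135,0),(-135,0),(-135,24))],[(proj(s,edge(a,y))-[189.6,99.6])*5 for y in(135,-135)])
for n,u,z in(('can',A(797,190),170),('purpL',A(702,82),170)): print(n,onz(d,u,z),'base',onz(d,A(765,405),0))
for n,u in(('blue',(292,216)),('pL',(331,193)),('pR',(257,247))): print(n,onz(s,u,168))
for n,u in(('blue',(323,168)),('pL',(305,144)),('pR',(349,190))): print(n,onz(d,u,168))
print('bottle',onz(d,A(70,75),83),onz(s,B(656,52),83),'wheel',onz(d,(225,320),13))
E
python3 fit.py
```

```text
pk guess [450.16125917 321.11571558  20.        ] case [550.96047359  25.44413876  20.        ]
pack [ 4.47060785e+02  3.25594887e+02 -1.60514032e-01] [[-0.6, -0.4], [0.1, -0.2], [0.0, 0.4], [-1.3, 0.1], [-0.6, -1.2], [-0.1, -1.4], [1.2, 2.0], [1.5, 3.3], [-1.1, 0.5], [0.0, 0.6]]
case [ 5.60968767e+02  1.42357305e+01 -2.29538452e-02] [[0.0, -1.5], [0.4, -0.1], [0.9, -1.6], [-0.3, 0.9], [0.9, -0.3], [-0.6, -0.9], [-0.2, -0.2], [0.7, 1.4], [-0.7, 1.5]]
bay [np.float64(562.7590094939524), np.float64(92.2151830837481), 10] hinge [np.float64(626.9513805432572), np.float64(12.720909710954947), 36]
1.7 [array([537.7680234 ,  91.98948844]), array([662.14284941, 417.48702649]), array([704.41325398, 413.09723301])] [array([667.17697111, 343.65912139]), array([130.31153308, 523.00565659])]
1.8 [array([557.94866786,  91.53704083]), array([685.17740615, 415.88055922]), array([726.08204542, 414.46260692])] [array([679.94975705, 367.47993113]), array([141.20440436, 549.95386904])]
1.9 [array([577.4994934 ,  92.72234656]), array([707.35318211, 415.91380042]), array([746.40648964, 417.44335852])] [array([691.92047315, 392.70245424]), array([152.0309348 , 578.17985985])]
can [769.96811643  20.11459867 170.        ] base [ 7.59483996e+02 -2.77907008e-01 -1.13686838e-13]
purpL [746.93523787 126.19618236 170.        ] base [ 7.59483996e+02 -2.77907008e-01 -1.13686838e-13]
blue [769.60855639   7.33477053 168.        ]
pL [749.81829318 116.51709527 168.        ]
pR [808.22119295 -92.1297879  168.        ]
blue [760.1694591    1.48100693 168.        ]
pL [743.31517218 115.0242713  168.        ]
pR [799.35510061 -98.66682374 168.        ]
bottle [366.22451612 341.26067596  83.        ] [367.19002606 342.60708373  83.        ] wheel [ 396.33449888 -309.70470266   13.        ]
```

Run:
```python
from h import *
print(delta([447,325.6,140],[np.pi,0,np.pi-.16]))
```

```text
(array([-26.63, -16.47,   9.08]), array([-0.001, -0.   , -0.279]))
```

Emit:
send_rows --series '[{"dx": -26.6, "dy": -16.5, "dz": 5, "az": -0.279, "hand": 0}, {"dx": -26.6, "dy": -16.5, "dz": 5, "az": -0.279, "hand": 0}, {"dx": -26.6, "dy": -16.5, "dz": 5, "az": -0.279, "hand": 0}, {"dx": -26.6, "dy": -16.5, "dz": 5, "az": -0.279, "hand": 0}, {"dx": -26.6, "dy": -16.5, "dz": 5, "az": -0.279, "hand": 0}, {"dx": -26.6, "dy": -16.5, "dz": 9, "az": -0.279, "hand": 0}, {"dx": -26.6, "dy": -16.5, "dz": 9, "az": -0.279, "hand": 0}, {"dx": -26.6, "dy": -16.5, "dz": 9, "az": -0.279, "hand": 0}, {"dx": -26.6, "dy": -16.5, "dz": 9, "az": -0.279, "hand": 0}, {"dx": -26.6, "dy": -16.5, "dz": 9, "az": -0.279, "hand": 0}]'

```text
invalid input at $.series[0]: expected keys ax, ay, az, dx, dy, dz, hand
```

Run:
```python
from h import *
s=read_state();print(s['clock'],s['eef_pos'],s['tool_rot'],s['width'])
d=snap('wrist','w1')
p=[447.06,325.6,-.1605];c,q=np.cos(p[2]),np.sin(p[2])
for x,y in((-48,23.5),(48,23.5),(48,-23.5),(-48,-23.5)): print(proj(d,[p[0]+c*x-q*y,p[1]+q*x+c*y,25]).round(1))
```

```text
0.15 [275.93636736 588.00139855 230.58855509] [-3.14014264e+00  1.38573513e-05  2.70276336e+00] 85.39133429358907
[148.2 307.8]
[170.9 354.1]
[144.2 360.1]
[119.9 314.7]
```

View pics/w1.png

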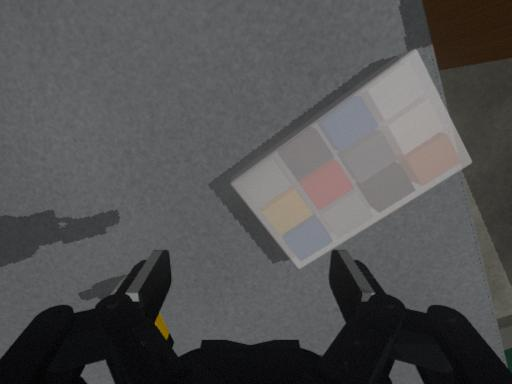

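The move was refused because every key is required. The picture is from the start pose, with the organiser box at (350,160) and the fingers at the bottom.

Emit:
send_rows --series '[{"ax": 0, "ay": 0, "az": -0.279, "dx": -26.6, "dy": -16.5, "dz": 5, "hand": 0}, {"ax": 0, "ay": 0, "az": -0.279, "dx": -26.6, "dy": -16.5, "dz": 5, "hand": 0}, {"ax": 0, "ay": 0, "az": -0.279, "dx": -26.6, "dy": -16.5, "dz": 5, "hand": 0}, {"ax": 0, "ay": 0, "az": -0.279, "dx": -26.6, "dy": -16.5, "dz": 5, "hand": 0}, {"ax": 0, "ay": 0, "az": -0.279, "dx": -26.6, "dy": -16.5, "dz": 5, "hand": 0}, {"ax": 0, "ay": 0, "az": -0.279, "dx": -26.6, "dy": -16.5, "dz": 9, "hand": 0}, {"ax": 0, "ay": 0, "az": -0.279, "dx": -26.6, "dy": -16.5, "dz": 9, "hand": 0}, {"ax": 0, "ay": 0, "az": -0.279, "dx": -26.6, "dy": -16.5, "dz": 9, "hand": 0}, {"ax": 0, "ay": 0, "az": -0.279, "dx": -26.6, "dy": -16.5, "dz": 9, "hand": 0}]'

```text
clock: 1.1
eef_pos: [446.9, 325.8, 141.0]
tool_rot: [-3.141, -0.001, 2.98]
force: [-0.4, 0.7, 0.0]
width: 85.3
gripper_force: 0.0
```

Run:
```python
from h import *
s=read_state();print(s['clock'],s['eef_pos'],s['tool_rot'],s['width'])
d=snap('wrist','w1')
p=[447.06,325.6,-.1605];c,q=np.cos(p[2]),np.sin(p[2])
for x,y in((-48,23.5),(48,23.5),(48,-23.5),(-48,-23.5)): print(proj(d,[p[0]+c*x-q*y,p[1]+q*x+c*y,25]).round(1))
```

```text
1.1 [446.85904148 325.7633926  140.96157614] [-3.14128548e+00 -8.77203101e-04  2.98036792e+00] 85.33856566866145
[274.5 143.3]
[272. 237.]
[226.5 237.1]
[223.6 143.4]
```

View pics/w1.png

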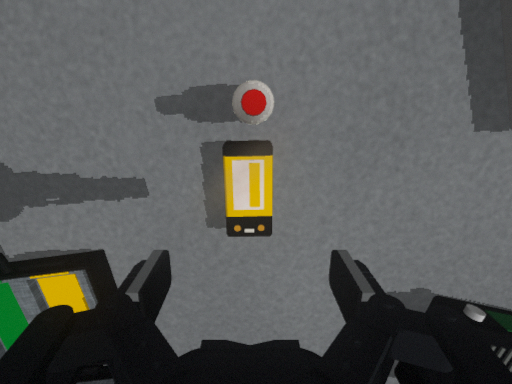

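The wrist view shows the pack's top face between (223,142) and (272,236), which matches the prediction to within 2 px. The bottle is at (253,102). I'll descend and grip.

Emit:
send_rows --series '[{"ax": 0, "ay": 0, "az": 0, "dx": 0, "dy": 0, "dz": 4, "hand": 0}, {"ax": 0, "ay": 0, "az": 0, "dx": 0, "dy": 0, "dz": 8, "hand": 0}, {"ax": 0, "ay": 0, "az": 0, "dx": 0, "dy": 0, "dz": 11, "hand": 0}, {"ax": 0, "ay": 0, "az": 0, "dx": 0, "dy": 0, "dz": 12.5, "hand": 0}, {"ax": 0, "ay": 0, "az": 0, "dx": 0, "dy": 0, "dz": 13.3, "hand": 0}, {"ax": 0, "ay": 0, "az": 0, "dx": 0, "dy": 0, "dz": 13.3, "hand": 0.3}, {"ax": 0, "ay": 0, "az": 0, "dx": 0, "dy": 0, "dz": 13.3, "hand": 0.6}, {"ax": 0, "ay": 0, "az": 0, "dx": 0, "dy": 0, "dz": 13.3, "hand": 0.8}, {"ax": 0, "ay": 0, "az": 0, "dx": 0, "dy": 0, "dz": 13.3, "hand": 0.8}, {"ax": 0, "ay": 0, "az": 0, "dx": 0, "dy": 0, "dz": 13.3, "hand": 0.8}]'

```text
clock: 2.15
eef_pos: [447.6, 326.5, 10.1]
tool_rot: [3.14, 0.002, 2.982]
force: [-2.1, 0.0, 4.7]
width: 45.6
gripper_force: 62.5
```

Emit:
send_rows --series '[{"ax": 0, "ay": 0, "az": 0, "dx": 0, "dy": 0, "dz": -1, "hand": 0.8}, {"ax": 0, "ay": 0, "az": 0, "dx": 0, "dy": 0, "dz": -3, "hand": 0.8}, {"ax": 0, "ay": 0, "az": 0, "dx": 0, "dy": 0, "dz": -6, "hand": 0.8}, {"ax": 0, "ay": 0, "az": 0, "dx": 0, "dy": 0, "dz": -8, "hand": 0.8}, {"ax": 0, "ay": 0, "az": 0, "dx": 0, "dy": 0, "dz": -9, "hand": 0.8}, {"ax": 0, "ay": 0, "az": 0, "dx": 0, "dy": 0, "dz": -9, "hand": 0.8}]'

```text
clock: 2.75
eef_pos: [447.8, 326.7, 100.2]
tool_rot: [3.139, 0.002, 2.982]
force: [0.6, 0.1, -2.6]
width: 45.6
gripper_force: 61.9
```

Run:
```python
from h import *
s=read_state();print(s['eef_pos'],s['tool_rot'],s['width'],s['force'])
d=snap('wrist','w2')
im=d['pixels'];cv2.imwrite('pics/w2b.png',im[:,:,::-1])
print(delta([562.8,92.2,110],[np.pi,0,np.pi-.023]))
```

```text
[447.77191907 326.72658415 100.19220936] [3.13889407e+00 2.43508430e-03 2.98161695e+00] 45.59650720253807 [ 0.57172098  0.06441689 -2.56521354]
(array([-15.15, -21.26,  -1.11]), array([ 0.001,  0.001, -0.137]))
```

View pics/w2.png

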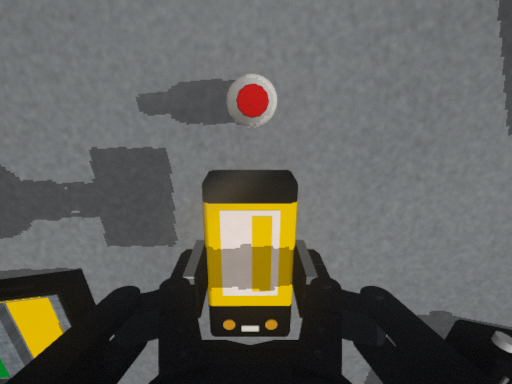

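The pack is held square, its top spanning (205,172) to (292,335). I'll move above the bay.

Emit:
send_rows --series '[{"ax": 0, "ay": 0, "az": -0.137, "dx": -15.1, "dy": -21.3, "dz": -1, "hand": 0.8}, {"ax": 0, "ay": 0, "az": -0.137, "dx": -15.1, "dy": -21.3, "dz": -1, "hand": 0.8}, {"ax": 0, "ay": 0, "az": -0.137, "dx": -15.1, "dy": -21.3, "dz": -1, "hand": 0.8}, {"ax": 0, "ay": 0, "az": -0.137, "dx": -15.1, "dy": -21.3, "dz": -1, "hand": 0.8}, {"ax": 0, "ay": 0, "az": -0.137, "dx": -15.1, "dy": -21.3, "dz": -1, "hand": 0.8}, {"ax": 0, "ay": 0, "az": -0.137, "dx": -15.1, "dy": -21.3, "dz": -1, "hand": 0.8}, {"ax": 0, "ay": 0, "az": -0.137, "dx": -15.1, "dy": -21.3, "dz": -1, "hand": 0.8}, {"ax": 0, "ay": 0, "az": -0.137, "dx": -15.1, "dy": -21.3, "dz": -1, "hand": 0.8}]'

```text
clock: 3.6
eef_pos: [560.7, 93.0, 107.3]
tool_rot: [3.141, -0.003, 3.12]
force: [0.2, 1.4, -2.5]
width: 45.6
gripper_force: 62.0
```

Run:
```python
from h import *
s=read_state();print(s['eef_pos'],s['tool_rot'],s['width'],s['force'])
d=snap('wrist','w3')
p=[560.97,14.24,-.023];c,q=np.cos(p[2]),np.sin(p[2])
W=lambda x,y,z:proj(d,[p[0]+c*x-q*y,p[1]+q*x+c*y,z]).round(1).tolist()
print('rim',W(-66,135,36),W(-66,-135,36),'inner',W(-62,131,36),'pockets y',[W(-53,78+k,20) for k in(-28.5,28.5)],[W(-53,k,20) for k in(-28.5,28.5)])
e=s['eef_pos']
for x,y in((-48,23.5),(48,23.5),(48,-23.5),(-48,-23.5)): print('pk',W(0,0,0) and proj(d,[e[0]+c*x-q*y,e[1]+q*x+c*y,e[2]+15.5]).round(1))
```

```text
[560.73244344  93.04023254 107.25914225] [ 3.14060836e+00 -2.52744935e-03  3.11962706e+00] 45.56137423154359 [ 0.24259645  1.44422102 -2.47424983]
rim [323.4, 130.0] [-35.5, 129.8] inner [317.7, 135.4] pockets y [[213.3, 144.3], [282.5, 144.4]] [[118.3, 144.3], [187.7, 144.3]]
pk [298.  180.8]
pk [288.8 339.3]
pk [208.5 339.4]
pk [199.2 180.8]
```

View pics/w3.png

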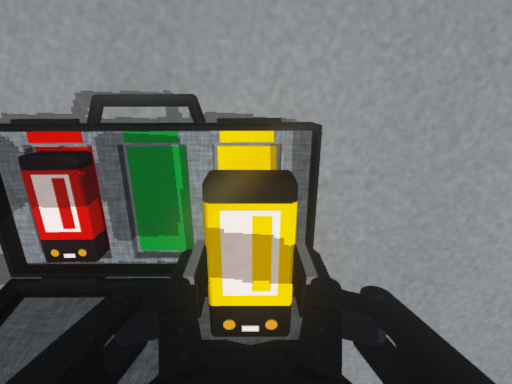

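The wrist view shows the case front rim at row ~124, the yellow pocket's front edge at about (215–283,141), and the held pack's top over rows 171–333. I'll get exact edges from pixel profiles.

Run:
```python
from h import *
d=load('w3');im=d['pixels'].astype(int)
def runs(v,off=0,th=22):
    out=[];st=0
    for i in range(1,len(v)+1):
        if i==len(v) or abs(v[i]-v[i-1]).sum()>th*1.5: out.append((st+off,i-1+off,tuple(int(k) for k in v[st:i].mean(0)))); st=i
    return [o for o in out if o[1]-o[0]>=2]
print('col165',runs(im[85:300,165],85)); print('col250',runs(im[105:345,250],105)); 
print('row160',runs(im[160,90:340],90)); print('row225',runs(im[225,90:340],90));print('row320',runs(im[320,190:310],190))
p=[560.97,14.24,-.023];c,q=np.cos(p[2]),np.sin(p[2])
W=lambda x,y,z:proj(d,[p[0]+c*x-q*y,p[1]+q*x+c*y,z]).round(1).tolist()
print('green pocket front/back z20,z10',W(-53,0,20),W(53,0,20),W(-53,0,10),W(53,0,10),'rim f out/in',W(-66,0,36),W(-62,0,36),'b',W(62,0,36),'handle',W(-88,0,25))
```

```text
col165 [(85, 89, (133, 136, 138)), (90, 93, (96, 98, 101)), (95, 105, (47, 50, 50)), (107, 109, (111, 114, 114)), (111, 116, (138, 142, 144)), (117, 121, (93, 96, 97)), (123, 129, (27, 30, 30)), (132, 134, (15, 147, 52)), (135, 141, (20, 101, 39)), (143, 145, (82, 91, 91)), (147, 235, (20, 102, 38)), (236, 249, (27, 147, 53)), (252, 256, (62, 70, 66)), (264, 275, (21, 25, 20)), (279, 299, (21, 24, 22))]
col250 [(105, 112, (144, 146, 147)), (114, 117, (94, 96, 94)), (119, 129, (47, 43, 36)), (131, 141, (240, 212, 0)), (146, 168, (237, 206, 0)), (170, 202, (78, 65, 35)), (204, 209, (243, 215, 2)), (211, 233, (242, 235, 230)), (234, 281, (186, 173, 164)), (283, 294, (242, 237, 232)), (296, 304, (243, 215, 0)), (307, 324, (46, 40, 28)), (327, 330, (232, 229, 219)), (332, 335, (36, 31, 25)), (337, 344, (71, 73, 73))]
row160 [(90, 92, (28, 20, 21)), (95, 97, (107, 113, 117)), (99, 118, (77, 81, 84)), (120, 124, (43, 46, 46)), (125, 127, (79, 86, 89)), (129, 172, (17, 101, 38)), (173, 179, (19, 150, 53)), (180, 186, (24, 103, 41)), (188, 212, (118, 125, 127)), (214, 216, (121, 126, 125)), (
[... 378 characters left out ...]
57)), (184, 191, (49, 107, 47)), (193, 202, (127, 134, 129)), (207, 219, (240, 210, 1)), (220, 251, (241, 234, 230)), (253, 271, (243, 216, 0)), (272, 279, (242, 235, 228)), (281, 295, (243, 215, 0)), (297, 305, (88, 89, 85)), (307, 313, (42, 38, 29)), (316, 339, (140, 142, 143))]
row320 [(190, 197, (26, 25, 23)), (198, 209, (71, 73, 74)), (211, 223, (35, 31, 25)), (226, 231, (186, 134, 34)), (234, 266, (45, 38, 27)), (269, 272, (198, 143, 35)), (277, 289, (41, 35, 25)), (291, 301, (77, 79, 79)), (303, 309, (31, 27, 22))]
green pocket front/back z20,z10 [153.0, 144.3] [165.3, 257.6] [156.9, 142.7] [168.3, 252.2] rim f out/in [144.2, 129.9] [144.8, 135.3] b [161.2, 275.8] handle [145.9, 99.1]
```

Everything lines up: pack and pocket centres agree to about 1 mm. I'll lower straight down, ending slowly.

Emit:
send_rows --series '[{"ax": 0, "ay": 0, "az": 0, "dx": 0, "dy": 0.1, "dz": 3, "hand": 0.8}, {"ax": 0, "ay": 0, "az": 0, "dx": 0, "dy": 0.1, "dz": 5.5, "hand": 0.8}, {"ax": 0, "ay": 0, "az": 0, "dx": 0, "dy": 0.1, "dz": 7, "hand": 0.8}, {"ax": 0, "ay": 0, "az": 0, "dx": 0, "dy": 0.1, "dz": 7.7, "hand": 0.8}, {"ax": 0, "ay": 0, "az": 0, "dx": 0, "dy": 0.1, "dz": 7.7, "hand": 0.8}, {"ax": 0, "ay": 0, "az": 0, "dx": 0, "dy": 0.1, "dz": 7.9, "hand": 0.8}, {"ax": 0, "ay": 0, "az": 0, "dx": 0, "dy": 0.1, "dz": 8.1, "hand": 0.8}]'

```text
clock: 4.35
eef_pos: [562.9, 93.1, 28.2]
tool_rot: [3.141, 0.002, 3.119]
force: [0.0, 1.0, -1.8]
width: 45.5
gripper_force: 62.0
```

Emit:
send_rows --series '[{"ax": 0, "ay": 0, "az": 0, "dx": 0.05, "dy": 0, "dz": 0.15, "hand": 0.8}, {"ax": 0, "ay": 0, "az": 0, "dx": 0.05, "dy": 0, "dz": 0.3, "hand": 0.8}, {"ax": 0, "ay": 0, "az": 0, "dx": 0.05, "dy": 0, "dz": 0.4, "hand": 0.8}, {"ax": 0, "ay": 0, "az": 0, "dx": 0.05, "dy": 0, "dz": 0.5, "hand": 0.8}, {"ax": 0, "ay": 0, "az": 0, "dx": 0.05, "dy": 0, "dz": 0.5, "hand": 0.8}]'

```text
clock: 4.85
eef_pos: [561.5, 92.7, 22.2]
tool_rot: [3.142, -0.0, 3.119]
force: [-0.2, 0.0, -1.4]
width: 45.1
gripper_force: 62.0
```

Emit:
send_rows --series '[{"ax": 0, "ay": 0, "az": 0, "dx": 0, "dy": 0, "dz": 0.1, "hand": 0.8}, {"ax": 0, "ay": 0, "az": 0, "dx": 0, "dy": 0, "dz": 0.2, "hand": 0.8}, {"ax": 0, "ay": 0, "az": 0, "dx": 0, "dy": 0, "dz": 0.2, "hand": 0.8}]'

```text
clock: 5.15
eef_pos: [561.6, 92.8, 20.2]
tool_rot: [3.142, -0.0, 3.119]
force: [0.7, 0.9, -2.3]
width: 45.2
gripper_force: 62.0
```

Emit:
send_rows --series '[{"ax": 0, "ay": 0, "az": 0, "dx": 0, "dy": 0, "dz": 0.1, "hand": 0.8}, {"ax": 0, "ay": 0, "az": 0, "dx": 0, "dy": 0, "dz": 0.1, "hand": 0.8}]'

```text
clock: 5.35
eef_pos: [561.6, 92.8, 20.1]
tool_rot: [-3.142, 0.0, 3.119]
force: [-0.6, 0.4, 5.2]
width: 45.5
gripper_force: 62.8
```

Contact. I'll open slightly, rise, and check.

Emit:
send_rows --series '[{"ax": 0, "ay": 0, "az": 0, "dx": 0, "dy": 0, "dz": 0, "hand": 0.4}, {"ax": 0, "ay": 0, "az": 0, "dx": 0, "dy": 0, "dz": 0, "hand": 0.28}, {"ax": 0, "ay": 0, "az": 0, "dx": 0, "dy": 0, "dz": 0, "hand": 0.28}, {"ax": 0, "ay": 0, "az": 0, "dx": 0, "dy": 0, "dz": 0, "hand": 0.28}, {"ax": 0, "ay": 0, "az": 0, "dx": 0, "dy": 0, "dz": -1.5, "hand": 0.28}, {"ax": 0, "ay": 0, "az": 0, "dx": 0, "dy": 0, "dz": -4.5, "hand": 0.28}, {"ax": 0, "ay": 0, "az": 0, "dx": 0, "dy": 0, "dz": -9, "hand": 0.28}, {"ax": 0, "ay": 0, "az": 0, "dx": 0, "dy": 0, "dz": -12, "hand": 0.28}, {"ax": 0, "ay": 0, "az": 0, "dx": 0, "dy": 0, "dz": -12, "hand": 0.28}]'

```text
clock: 6.25
eef_pos: [564.8, 93.5, 144.8]
tool_rot: [3.139, 0.01, 3.119]
force: [0.3, 0.7, -0.6]
width: 61.3
gripper_force: 0.0
```

Run:
```python
from h import *
s=read_state();print(s['eef_pos'],s['tool_rot'],s['width'],s['force'])
d=snap('wrist','w4'); e=snap('side','d4'); f=snap('scene','s4')
a=cv2.resize(d['pixels'][100:310,90:350],(520,420)); 
b=cv2.resize(e['pixels'][135:260,220:345],(280,280)); c=cv2.resize(f['pixels'][140:240,190:340],(280,187))
m=np.zeros((470,800,3),np.uint8); m[:420,:520]=a; m[:280,520:]=b; m[280:467,520:]=c
cv2.imwrite('pics/m4.png',m[:,:,::-1])
p=[560.97,14.24,-.023];c,q=np.cos(p[2]),np.sin(p[2])
W=lambda x,y,z:proj(d,[p[0]+c*x-q*y,p[1]+q*x+c*y,z])
for x,y in((-48,23.5),(48,23.5),(48,-23.5),(-48,-23.5)): print('pk top in crop',((W(x,78+y,35)-[90,100])*2).round(0), 'red',((W(x,-78+y,35)-[90,100])*2).round(0))
```

```text
[564.83830051  93.4691861  144.75682502] [3.13940942 0.00951817 3.11858531] 61.289192177458126 [ 0.25080337  0.68071294 -0.63489517]
pk top in crop [367.  81.] red [19. 81.]
pk top in crop [362. 273.] red [ 52. 274.]
pk top in crop [268. 273.] red [-41. 274.]
pk top in crop [262.  81.] red [-87.  81.]
```

View pics/m4.png

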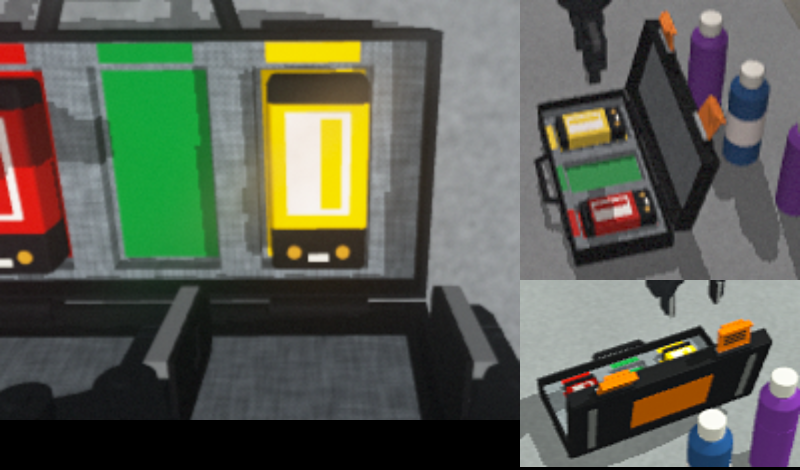

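The pack is in the yellow pocket and released: the crop shows it at (267–370, 73–268) inside the pocket outline. Next I'll shut the fingers and go over behind the lid, at y≈25 and x≈700, clear of the can.

Emit:
send_rows --series '[{"ax": 0, "ay": 0, "az": 0, "dx": 0, "dy": 0, "dz": -5, "hand": 1}, {"ax": 0, "ay": 0, "az": 0, "dx": 0, "dy": -3, "dz": -10, "hand": 1}, {"ax": 0, "ay": 0, "az": 0, "dx": -2, "dy": -7, "dz": -11, "hand": 1}, {"ax": 0, "ay": 0, "az": 0, "dx": -7, "dy": -7, "dz": -11, "hand": 1}, {"ax": 0, "ay": 0, "az": 0, "dx": -12, "dy": -7, "dz": -11, "hand": 1}, {"ax": 0, "ay": 0, "az": 0, "dx": -13.7, "dy": -7, "dz": -11, "hand": 1}, {"ax": 0, "ay": 0, "az": 0, "dx": -13.7, "dy": -7, "dz": -11, "hand": 1}, {"ax": 0, "ay": 0, "az": 0, "dx": -13.7, "dy": -7, "dz": -11, "hand": 1}]'

```text
clock: 7.2
eef_pos: [695.4, 19.8, 247.1]
tool_rot: [-3.141, -0.004, 3.119]
force: [-0.5, 0.0, -0.4]
width: 0.1
gripper_force: 0.0
```

Run:
```python
from h import *
s=read_state();print(s['eef_pos'],s['tool_rot'],s['width'],s['force'])
print(delta([700,25,135],[np.pi,0,3.1186]))
print('arc, relative to (700,25,135): dx(cm tool) dz(cm tool)')
for a in np.arange(1.7,-.05,-.1):
    l=120; x=624.5-l*np.cos(a)+24*np.sin(a)+11; z=36+l*np.sin(a)+24*np.cos(a); print(round(a,2),x.round(),z.round(),'|',round((700-x)/10,1),round((135-z)/10,1))
```

```text
[695.37642898  19.79062803 247.14442881] [-3.14142472 -0.00446091  3.11905809] 0.13222630055801787 [-0.54597666  0.03969968 -0.35570212]
(array([-0.5 ,  0.53, 11.21]), array([-0.   , -0.004,  0.   ]))
arc, relative to (700,25,135): dx(cm tool) dz(cm tool)
1.7 675.0 152.0 | 2.5 -1.7
1.6 663.0 155.0 | 3.7 -2.0
1.5 651.0 157.0 | 4.9 -2.2
1.4 639.0 158.0 | 6.1 -2.3
1.3 627.0 158.0 | 7.3 -2.3
1.2 614.0 157.0 | 8.6 -2.2
1.1 602.0 154.0 | 9.8 -1.9
1.0 591.0 150.0 | 10.9 -1.5
0.9 580.0 145.0 | 12.0 -1.0
0.8 569.0 139.0 | 13.1 -0.4
0.7 559.0 132.0 | 14.1 0.3
0.6 550.0 124.0 | 15.0 1.1
0.5 542.0 115.0 | 15.8 2.0
0.4 534.0 105.0 | 16.6 3.0
0.3 528.0 94.0 | 17.2 4.1
0.2 523.0 83.0 | 17.7 5.2
0.1 518.0 72.0 | 18.2 6.3
-0.0 516.0 60.0 | 18.4 7.5
```

Emit:
send_rows --series '[{"ax": 0, "ay": 0, "az": 0, "dx": -0.5, "dy": 0.5, "dz": 4, "hand": 1}, {"ax": 0, "ay": 0, "az": 0, "dx": -0.5, "dy": 0.5, "dz": 8, "hand": 1}, {"ax": 0, "ay": 0, "az": 0, "dx": -0.5, "dy": 0.5, "dz": 10.2, "hand": 1}, {"ax": 0, "ay": 0, "az": 0, "dx": -0.5, "dy": 0.5, "dz": 11.2, "hand": 1}, {"ax": 0, "ay": 0, "az": 0, "dx": -0.5, "dy": 0.5, "dz": 11.2, "hand": 1}]'

```text
clock: 7.7
eef_pos: [700.2, 24.6, 136.1]
tool_rot: [-3.141, -0.004, 3.119]
force: [-0.1, 0.1, 1.1]
width: 0.2
gripper_force: 0.0
```

Emit:
send_rows --series '[{"ax": 0, "ay": 0, "az": 0, "dx": 0.8, "dy": 0, "dz": 0, "hand": 1}, {"ax": 0, "ay": 0, "az": 0, "dx": 1.6, "dy": 0, "dz": 0, "hand": 1}, {"ax": 0, "ay": 0, "az": 0, "dx": 2.5, "dy": 0, "dz": -0.3, "hand": 1}, {"ax": 0, "ay": 0, "az": 0, "dx": 3.7, "dy": 0, "dz": -0.8, "hand": 1}, {"ax": 0, "ay": 0, "az": 0, "dx": 4.9, "dy": 0, "dz": -1.4, "hand": 1}, {"ax": 0, "ay": 0, "az": 0, "dx": 6.1, "dy": 0, "dz": -1.9, "hand": 1}]'

```text
clock: 8.3
eef_pos: [640.8, 26.0, 157.7]
tool_rot: [3.141, 0.002, 3.119]
force: [2.8, -0.4, -2.0]
width: 0.3
gripper_force: 1.2
```

Emit:
send_rows --series '[{"ax": 0, "ay": 0, "az": 0, "dx": 1.2, "dy": 0, "dz": -0.3, "hand": 1}, {"ax": 0, "ay": 0, "az": 0, "dx": 2.5, "dy": 0, "dz": -0.2, "hand": 1}, {"ax": 0, "ay": 0, "az": 0, "dx": 3.7, "dy": 0, "dz": 0.1, "hand": 1}, {"ax": 0, "ay": 0, "az": 0, "dx": 4.8, "dy": 0, "dz": 0.5, "hand": 1}, {"ax": 0, "ay": 0, "az": 0, "dx": 5.9, "dy": 0, "dz": 1.0, "hand": 1}, {"ax": 0, "ay": 0, "az": 0, "dx": 7.0, "dy": 0, "dz": 1.6, "hand": 1}]'

```text
clock: 8.9
eef_pos: [570.7, 27.5, 142.0]
tool_rot: [3.142, 0.003, 3.119]
force: [1.4, 0.5, 2.6]
width: -0.0
gripper_force: 0.9
```

Emit:
send_rows --series '[{"ax": 0, "ay": 0, "az": 0, "dx": 1.0, "dy": 0, "dz": 0.7, "hand": 1}, {"ax": 0, "ay": 0, "az": 0, "dx": 1.9, "dy": 0, "dz": 1.5, "hand": 1}, {"ax": 0, "ay": 0, "az": 0, "dx": 2.7, "dy": 0, "dz": 2.4, "hand": 1}, {"ax": 0, "ay": 0, "az": 0, "dx": 3.5, "dy": 0, "dz": 3.4, "hand": 1}, {"ax": 0, "ay": 0, "az": 0, "dx": 4.1, "dy": 0, "dz": 4.5, "hand": 1}, {"ax": 0, "ay": 0, "az": 0, "dx": 4.6, "dy": 0, "dz": 5.6, "hand": 1}]'

```text
clock: 9.5
eef_pos: [523.6, 28.5, 85.1]
tool_rot: [-3.141, -0.0, 3.119]
force: [0.1, -0.5, 1.8]
width: -0.1
gripper_force: 0.6
```

Emit:
send_rows --series '[{"ax": 0, "ay": 0, "az": 0, "dx": 0.2, "dy": 0, "dz": 0.6, "hand": 1}, {"ax": 0, "ay": 0, "az": 0, "dx": 0.4, "dy": 0, "dz": 1.2, "hand": 1}, {"ax": 0, "ay": 0, "az": 0, "dx": 0.5, "dy": 0, "dz": 1.7, "hand": 1}, {"ax": 0, "ay": 0, "az": 0, "dx": 0.6, "dy": 0, "dz": 2.1, "hand": 1}, {"ax": 0, "ay": 0, "az": 0, "dx": 0.6, "dy": 0, "dz": 2.1, "hand": 1}]'

```text
clock: 10.0
eef_pos: [518.9, 28.7, 62.9]
tool_rot: [-3.142, -0.0, 3.119]
force: [0.8, -0.4, 0.2]
width: -0.0
gripper_force: 0.0
```

Emit:
send_rows --series '[{"ax": 0, "ay": 0, "az": 0, "dx": 0, "dy": 0, "dz": 0.2, "hand": 1}, {"ax": 0, "ay": 0, "az": 0, "dx": 0, "dy": 0, "dz": 0.4, "hand": 1}, {"ax": 0, "ay": 0, "az": 0, "dx": 0, "dy": 0, "dz": 0.4, "hand": 1}]'

```text
clock: 10.3
eef_pos: [519.3, 28.7, 60.0]
tool_rot: [-3.142, 0.001, 3.119]
force: [-2.1, 0.2, 8.1]
width: 0.3
gripper_force: 4.0
```

Emit:
send_rows --series '[{"ax": 0, "ay": 0, "az": 0, "dx": 0, "dy": 0, "dz": 0.15, "hand": 1}, {"ax": 0, "ay": 0, "az": 0, "dx": 0, "dy": 0, "dz": 0.15, "hand": 1}, {"ax": 0, "ay": 0, "az": 0, "dx": 0, "dy": 0, "dz": 0.15, "hand": 1}]'

```text
clock: 10.6
eef_pos: [519.3, 28.7, 59.9]
tool_rot: [-3.141, 0.001, 3.119]
force: [-4.7, -0.1, 22.3]
width: 0.0
gripper_force: 10.7
```

The lid is shut: it stopped at z=60 with 22 N. Now up, then down on the left latch.

Emit:
send_rows --series '[{"ax": 0, "ay": 0, "az": 0, "dx": 0, "dy": 0, "dz": -2, "hand": 1}, {"ax": 0, "ay": 0, "az": 0, "dx": 0, "dy": 0, "dz": -6, "hand": 1}, {"ax": 0, "ay": 0, "az": 0, "dx": 2, "dy": 3, "dz": -7, "hand": 1}, {"ax": 0, "ay": 0, "az": 0, "dx": 5.7, "dy": 6.6, "dz": -7, "hand": 1}, {"ax": 0, "ay": 0, "az": 0, "dx": 5.7, "dy": 6.6, "dz": -7, "hand": 1}, {"ax": 0, "ay": 0, "az": 0, "dx": 5.7, "dy": 6.6, "dz": -7, "hand": 1}]'

```text
clock: 11.2
eef_pos: [463.2, 97.2, 128.1]
tool_rot: [3.141, 0.0, 3.122]
force: [-0.7, -0.8, 0.9]
width: 0.0
gripper_force: 0.0
```

Run:
```python
from h import *
s=read_state();print(s['eef_pos'],s['tool_rot'],s['force'])
print('to',delta([463,96,112],[np.pi,0,3.1186]))
d=snap('side','d5');f=snap('scene','s5')
p=[558.5,14.24,-.023];c,q=np.cos(p[2]),np.sin(p[2])
W=lambda x,y,z:[p[0]+c*x-q*y,p[1]+q*x+c*y,z]
for D,n in((d,'side'),(f,'scene')):
    h=cv2.cvtColor(D['pixels'],cv2.COLOR_RGB2HSV); m=cv2.inRange(h,(8,200,120),(17,255,255))
    k,_,st,ce=cv2.connectedComponentsWithStats(m)
    print(n,[(st[i].tolist(),ce[i].round().tolist()) for i in range(1,k) if st[i][4]>8 and 180<ce[i][0]<350 and ce[i][1]>130])
    for sg in(1,-1): print(sg,[(a,proj(D,W(-72-20*np.sin(a),80*sg,50-20*np.cos(a))).round(0).tolist()) for a in(0,1.1,1.5,1.9)])
```

```text
[463.18047499  97.16614396 128.09946378] [3.14125694e+00 4.19032995e-04 3.12195223e+00] [-0.69388646 -0.77927613  0.89919458]
to (array([ 0.02, -0.12,  1.61]), array([0.   , 0.   , 0.003]))
side [([217, 186, 11, 12, 59], [222.0, 192.0]), ([248, 207, 6, 4, 9], [250.0, 209.0]), ([226, 224, 5, 12, 35], [228.0, 229.0]), ([231, 224, 8, 12, 34], [235.0, 230.0])]
1 [(0, [228.0, 194.0]), (1.1, [223.0, 193.0]), (1.5, [222.0, 191.0]), (1.9, [222.0, 190.0])]
-1 [(0, [238.0, 233.0]), (1.1, [232.0, 232.0]), (1.5, [231.0, 231.0]), (1.9, [231.0, 229.0])]
scene [([258, 156, 15, 9, 75], [265.0, 160.0]), ([205, 168, 16, 11, 97], [213.0, 174.0]), ([267, 173, 11, 17, 18], [272.0, 181.0]), ([236, 174, 27, 9, 27], [249.0, 178.0]), ([229, 184, 11, 18, 29], [234.0, 192.0])]
1 [(0, [269.0, 169.0]), (1.1, [266.0, 163.0]), (1.5, [266.0, 160.0]), (1.9, [266.0, 158.0])]
-1 [(0, [217.0, 186.0]), (1.1, [214.0, 179.0]), (1.5, [213.0, 176.0]), (1.9, [213.0, 175.0])]
```

The latches are where expected, left at about 1.5 and right at about 1.9. I'll press the left one down.

Emit:
send_rows --series '[{"ax": 0, "ay": 0, "az": 0, "dx": 0, "dy": -0.1, "dz": 3, "hand": 1}, {"ax": 0, "ay": 0, "az": 0, "dx": 0, "dy": -0.1, "dz": 5.5, "hand": 1}, {"ax": 0, "ay": 0, "az": 0, "dx": 0, "dy": -0.1, "dz": 6.7, "hand": 1}, {"ax": 0, "ay": 0, "az": 0, "dx": 0, "dy": -0.1, "dz": 7.7, "hand": 1}, {"ax": 0, "ay": 0, "az": 0, "dx": 0, "dy": -0.1, "dz": 8.7, "hand": 1}, {"ax": 0, "ay": 0, "az": 0, "dx": 0, "dy": -0.1, "dz": 9.6, "hand": 1}, {"ax": 0, "ay": 0, "az": 0, "dx": 0, "dy": -0.1, "dz": 10.3, "hand": 1}, {"ax": 0, "ay": 0, "az": 0, "dx": 0, "dy": -0.1, "dz": 10.5, "hand": 1}]'

```text
clock: 12.1
eef_pos: [466.0, 94.9, 23.1]
tool_rot: [3.141, 0.004, 3.118]
force: [2.8, -1.3, 9.1]
width: 0.1
gripper_force: 4.8
```

Emit:
send_rows --series '[{"ax": 0, "ay": 0, "az": 0, "dx": 0, "dy": 0, "dz": 0.2, "hand": 1}, {"ax": 0, "ay": 0, "az": 0, "dx": -0.2, "dy": 0, "dz": 0.3, "hand": 1}, {"ax": 0, "ay": 0, "az": 0, "dx": -0.4, "dy": 0, "dz": 0.3, "hand": 1}, {"ax": 0, "ay": 0, "az": 0, "dx": -0.4, "dy": 0, "dz": 0.3, "hand": 1}]'

```text
clock: 12.5
eef_pos: [470.1, 94.9, 20.7]
tool_rot: [3.141, 0.005, 3.118]
force: [0.6, -0.7, 6.2]
width: 0.3
gripper_force: 3.7
```

The lip is still under the fingertip. I'll back off, go lower, and push from the front.

Emit:
send_rows --series '[{"ax": 0, "ay": 0, "az": 0, "dx": 0, "dy": 0, "dz": -0.5, "hand": 1}, {"ax": 0, "ay": 0, "az": 0, "dx": 1.5, "dy": 0, "dz": -0.5, "hand": 1}, {"ax": 0, "ay": 0, "az": 0, "dx": 2.4, "dy": 0, "dz": -0.5, "hand": 1}, {"ax": 0, "ay": 0, "az": 0, "dx": 2.4, "dy": 0, "dz": 0.6, "hand": 1}, {"ax": 0, "ay": 0, "az": 0, "dx": 2.4, "dy": 0, "dz": 0.8, "hand": 1}, {"ax": 0, "ay": 0, "az": 0, "dx": 2.4, "dy": 0, "dz": 0.8, "hand": 1}]'

```text
clock: 13.1
eef_pos: [443.6, 95.3, 11.7]
tool_rot: [3.141, -0.0, 3.118]
force: [0.2, 0.5, -0.2]
width: -0.1
gripper_force: 0.0
```

Push toward +x up to about 463, then creep.

Emit:
send_rows --series '[{"ax": 0, "ay": 0, "az": 0, "dx": -0.7, "dy": 0, "dz": 0, "hand": 1}, {"ax": 0, "ay": 0, "az": 0, "dx": -1.3, "dy": 0, "dz": 0, "hand": 1}, {"ax": 0, "ay": 0, "az": 0, "dx": -1.8, "dy": 0, "dz": 0, "hand": 1}, {"ax": 0, "ay": 0, "az": 0, "dx": -2.1, "dy": 0, "dz": 0, "hand": 1}, {"ax": 0, "ay": 0, "az": 0, "dx": -2.1, "dy": 0, "dz": 0, "hand": 1}]'

```text
clock: 13.6
eef_pos: [464.9, 95.0, 11.8]
tool_rot: [3.141, 0.0, 3.118]
force: [-0.5, 0.0, -1.1]
width: -0.2
gripper_force: 0.0
```

Emit:
send_rows --series '[{"ax": 0, "ay": 0, "az": 0, "dx": -0.2, "dy": 0, "dz": 0, "hand": 1}, {"ax": 0, "ay": 0, "az": 0, "dx": -0.4, "dy": 0, "dz": 0, "hand": 1}, {"ax": 0, "ay": 0, "az": 0, "dx": -0.4, "dy": 0, "dz": 0, "hand": 1}]'

```text
clock: 13.9
eef_pos: [467.4, 94.7, 11.4]
tool_rot: [-3.141, -0.002, 3.119]
force: [-2.5, 0.9, -2.5]
width: -0.1
gripper_force: 1.6
```

Emit:
send_rows --series '[{"ax": 0, "ay": 0, "az": 0, "dx": -0.2, "dy": 0, "dz": 0, "hand": 1}, {"ax": 0, "ay": 0, "az": 0, "dx": -0.4, "dy": 0, "dz": 0, "hand": 1}, {"ax": 0, "ay": 0, "az": 0, "dx": -0.4, "dy": 0, "dz": 0, "hand": 1}]'

```text
clock: 14.2
eef_pos: [467.8, 94.6, 11.3]
tool_rot: [-3.14, -0.008, 3.12]
force: [-9.9, 1.8, 3.0]
width: 0.2
gripper_force: 5.3
```

Emit:
send_rows --series '[{"ax": 0, "ay": 0, "az": 0, "dx": -0.4, "dy": 0, "dz": 0, "hand": 1}, {"ax": 0, "ay": 0, "az": 0, "dx": -0.4, "dy": 0, "dz": 0, "hand": 1}, {"ax": 0, "ay": 0, "az": 0, "dx": 3, "dy": 0, "dz": 0, "hand": 1}, {"ax": 0, "ay": 0, "az": 0, "dx": 4, "dy": 0, "dz": -3, "hand": 1}, {"ax": 0, "ay": 0, "az": 0, "dx": 4, "dy": 0, "dz": -8, "hand": 1}, {"ax": 0, "ay": 0, "az": 0, "dx": 4, "dy": 0, "dz": -11, "hand": 1}, {"ax": 0, "ay": 0, "az": 0, "dx": 4, "dy": -5, "dz": -11, "hand": 1}, {"ax": 0, "ay": 0, "az": 0, "dx": 4, "dy": -10, "dz": -11, "hand": 1}, {"ax": 0, "ay": 0, "az": 0, "dx": 4, "dy": -15, "dz": -11, "hand": 1}, {"ax": 0, "ay": 0, "az": 0, "dx": 4, "dy": -16, "dz": -11, "hand": 1}]'

```text
clock: 15.2
eef_pos: [428.5, -71.4, 121.8]
tool_rot: [-3.138, -0.0, 3.108]
force: [0.1, -0.8, -0.2]
width: -0.2
gripper_force: 0.0
```

Run:
```python
from h import *
s=read_state();print(s['eef_pos'],s['tool_rot'],s['force'])
print('to',delta([457,-64,110],[np.pi,0,3.1186]))
d=snap('side','d6');f=snap('scene','s6')
for D,n in((d,'side'),(f,'scene')):
    h=cv2.cvtColor(D['pixels'],cv2.COLOR_RGB2HSV); m=cv2.inRange(h,(8,200,120),(17,255,255))
    k,_,st,ce=cv2.connectedComponentsWithStats(m)
    print(n,[(st[i].tolist(),ce[i].round().tolist()) for i in range(1,k) if st[i][4]>8 and 180<ce[i][0]<350 and ce[i][1]>130])
```

```text
[428.49721032 -71.38198238 121.83133812] [-3.13752584e+00 -1.53190692e-04  3.10833129e+00] [ 0.05390246 -0.80455939 -0.18381948]
to (array([-2.82,  0.84,  1.18]), array([-0.004, -0.   , -0.01 ]))
side [([227, 197, 3, 5, 9], [228.0, 199.0]), ([226, 223, 13, 13, 71], [232.0, 229.0])]
scene [([205, 169, 16, 13, 82], [213.0, 174.0]), ([267, 173, 11, 19, 23], [272.0, 183.0]), ([236, 174, 27, 9, 27], [249.0, 178.0]), ([229, 184, 11, 18, 30], [234.0, 192.0])]
```

The left latch is home. The right one goes the same way.

Emit:
send_rows --series '[{"ax": 0, "ay": 0, "az": 0, "dx": -2.5, "dy": 0.4, "dz": 1, "hand": 1}, {"ax": 0, "ay": 0, "az": 0, "dx": -2.5, "dy": 0.4, "dz": 3, "hand": 1}, {"ax": 0, "ay": 0, "az": 0, "dx": -2.5, "dy": 0.4, "dz": 4.5, "hand": 1}, {"ax": 0, "ay": 0, "az": 0, "dx": -2.5, "dy": 0.4, "dz": 5.5, "hand": 1}, {"ax": 0, "ay": 0, "az": 0, "dx": -2.5, "dy": 0.4, "dz": 6.5, "hand": 1}, {"ax": 0, "ay": 0, "az": 0, "dx": -2.5, "dy": 0.4, "dz": 7.5, "hand": 1}, {"ax": 0, "ay": 0, "az": 0, "dx": -2.5, "dy": 0.4, "dz": 8.5, "hand": 1}, {"ax": 0, "ay": 0, "az": 0, "dx": -2.5, "dy": 0.4, "dz": 9.3, "hand": 1}, {"ax": 0, "ay": 0, "az": 0, "dx": -2.5, "dy": 0.4, "dz": 9.3, "hand": 1}]'

```text
clock: 16.2
eef_pos: [457.3, -60.4, 28.6]
tool_rot: [3.141, 0.005, 3.119]
force: [1.7, 0.3, 1.9]
width: 0.2
gripper_force: 0.7
```

Emit:
send_rows --series '[{"ax": 0, "ay": 0, "az": 0, "dx": 0, "dy": -0.2, "dz": -0.5, "hand": 1}, {"ax": 0, "ay": 0, "az": 0, "dx": 1.5, "dy": -0.3, "dz": -0.5, "hand": 1}, {"ax": 0, "ay": 0, "az": 0, "dx": 2.5, "dy": -0.3, "dz": -0.5, "hand": 1}, {"ax": 0, "ay": 0, "az": 0, "dx": 2.5, "dy": -0.3, "dz": 1.0, "hand": 1}, {"ax": 0, "ay": 0, "az": 0, "dx": 2.5, "dy": -0.3, "dz": 1.6, "hand": 1}, {"ax": 0, "ay": 0, "az": 0, "dx": 2.5, "dy": -0.3, "dz": 1.6, "hand": 1}]'

```text
clock: 16.8
eef_pos: [427.7, -63.6, 12.3]
tool_rot: [-3.141, -0.002, 3.119]
force: [-0.1, -0.1, -0.4]
width: -0.0
gripper_force: 0.0
```

Target x≈464 (home), from 428.

Emit:
send_rows --series '[{"ax": 0, "ay": 0, "az": 0, "dx": -0.8, "dy": 0, "dz": 0, "hand": 1}, {"ax": 0, "ay": 0, "az": 0, "dx": -1.6, "dy": 0, "dz": 0, "hand": 1}, {"ax": 0, "ay": 0, "az": 0, "dx": -2.2, "dy": 0, "dz": 0, "hand": 1}, {"ax": 0, "ay": 0, "az": 0, "dx": -2.7, "dy": 0, "dz": 0, "hand": 1}, {"ax": 0, "ay": 0, "az": 0, "dx": -3.1, "dy": 0, "dz": 0, "hand": 1}, {"ax": 0, "ay": 0, "az": 0, "dx": -3.4, "dy": 0, "dz": 0, "hand": 1}, {"ax": 0, "ay": 0, "az": 0, "dx": -3.4, "dy": 0, "dz": 0, "hand": 1}]'

```text
clock: 17.5
eef_pos: [461.8, -64.5, 12.4]
tool_rot: [-3.141, -0.003, 3.118]
force: [-2.8, -1.4, -2.5]
width: 0.1
gripper_force: 1.7
```

Emit:
send_rows --series '[{"ax": 0, "ay": 0, "az": 0, "dx": -0.2, "dy": 0, "dz": 0, "hand": 1}, {"ax": 0, "ay": 0, "az": 0, "dx": -0.4, "dy": 0, "dz": 0, "hand": 1}, {"ax": 0, "ay": 0, "az": 0, "dx": -0.6, "dy": 0, "dz": 0, "hand": 1}, {"ax": 0, "ay": 0, "az": 0, "dx": -0.6, "dy": 0, "dz": 0, "hand": 1}]'

```text
clock: 17.9
eef_pos: [464.7, -64.5, 12.2]
tool_rot: [-3.14, -0.008, 3.119]
force: [-9.2, 1.3, -1.2]
width: 0.3
gripper_force: 4.9
```

Emit:
send_rows --series '[{"ax": 0, "ay": 0, "az": 0, "dx": -0.5, "dy": 0, "dz": 0, "hand": 1}, {"ax": 0, "ay": 0, "az": 0, "dx": -0.5, "dy": 0, "dz": 0, "hand": 1}]'

```text
clock: 18.1
eef_pos: [465.2, -64.7, 11.4]
tool_rot: [-3.139, -0.016, 3.119]
force: [-16.9, 0.9, -2.2]
width: 0.5
gripper_force: 8.3
```

Emit:
send_rows --series '[{"ax": 0, "ay": 0, "az": 0, "dx": 3, "dy": 0, "dz": 0, "hand": 1}, {"ax": 0, "ay": 0, "az": 0, "dx": 5, "dy": 0, "dz": -3, "hand": 1}, {"ax": 0, "ay": 0, "az": 0, "dx": 5, "dy": 0, "dz": -8, "hand": 1}, {"ax": 0, "ay": 0, "az": 0, "dx": 5, "dy": 0, "dz": -13, "hand": 1}, {"ax": 0, "ay": 0, "az": 0, "dx": 5, "dy": 0, "dz": -18, "hand": 1}, {"ax": 0, "ay": 0, "az": 0, "dx": 5, "dy": 0, "dz": -18, "hand": 1}, {"ax": 0, "ay": 0, "az": 0, "dx": 5, "dy": 0, "dz": -18, "hand": 1}]'

```text
clock: 18.8
eef_pos: [426.2, -63.6, 194.6]
tool_rot: [-3.141, 0.006, 3.118]
force: [-0.4, -0.6, -0.6]
width: 0.3
gripper_force: 0.0
```

Run:
```python
from h import *
s=read_state();print(s['eef_pos'],s['force'])
d=snap('wrist','w7');e=snap('side','d7');f=snap('scene','s7')
m=np.zeros((580,800,3),np.uint8)
m[:300,:400]=cv2.resize(d['pixels'],(400,300)); m[:300,400:]=cv2.resize(e['pixels'][120:345,165:365][:,:],(400,300))
m[300:580,:400]=cv2.resize(f['pixels'][100:310,90:390],(400,280)); m[300:580,400:]=cv2.resize(e['pixels'][175:245,215:315],(400,280),interpolation=cv2.INTER_CUBIC)
cv2.imwrite('pics/m7.png',m[:,:,::-1])
```

```text
[426.23889211 -63.58775157 194.62090262] [-0.37270525 -0.59955425 -0.59572764]
```

View pics/m7.png

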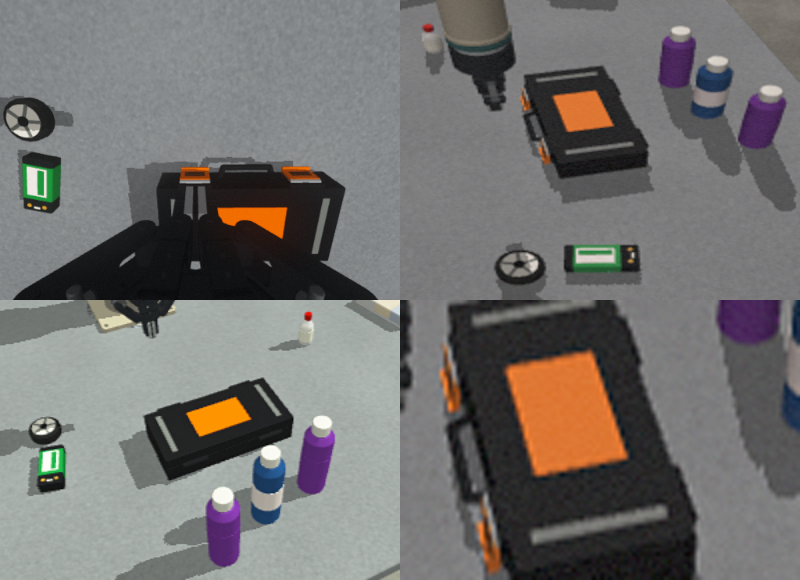

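The lid is shut. Both orange latches lie down the front, at (450,380) and (487,540) in the enlarged crop. The other objects are upright and in place, and the arm is clear.

```bash
python3 -c "
from cell import finish_job
print(finish_job())"
```

```text
the job is handed in; nothing more can be done
None
```

I put the yellow pack flat in its pocket, shut the lid, pressed both latches home and handed the job in at about 19 s; no verdict came back, but the final pictures show it all in place.

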